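# Stopper the turned flask

### The job

Close the narrow-necked turned wooden flask with the smaller of the two knobbed stoppers, the one that fits it: take it by its knob and lower it into the neck, not letting go until its plug is well down inside, so that its flange ends fully home on the rim. Leave the flask standing upright, and do not disturb the larger stopper or the wide open cup.

Things in the scene. Friction and masses are not known exactly. Their poses are not given: they have to be found in the camera images.
- stopper: The smaller wooden stopper, loose, about 60 g, upright on its plug's narrow end. From below: tapered plug 30 mm long (diameter 32 mm at the foot, 48 at the top); flange 64 mm across, 30 to 38 mm above the foot; round upright knob 30 mm in diameter, 38 to 80 mm above the foot. Origin: centre of the foot, on the bench at the start; z up along its axis. Round: yaw means nothing.
- flask_rim (a point): Centre of the flask's mouth, at rim height; z up. The flask: turned wood, loose, about 500 g, 110 mm tall, upright on the bench (this point 110 mm above it); belly 116 mm across 30 mm up, drawn in to a straight neck over the top 28 mm, outside 68 mm, bore 52 mm; hollow below. With the smaller stopper home, its flange rests on the rim and its origin is 30 mm below this point.
- big_stopper: The larger wooden stopper, which does not fit the flask: same shape, knob and height (80 mm), but plug 58 to 74 mm and flange 88 mm in diameter. Loose, standing upright. Origin: centre of its foot, on the bench. To be left alone.
- cup: A wide, open turned wooden cup, mouth 90 mm across outside, 85 mm tall, loose, without a neck. Origin: centre of its underside, on the bench. To be left alone.
Things that resemble listed ones, but are neither listed nor needed, are in the scene too. What is shaped like the stopper but blue or orange is not meant. Leave any green look-alike of the part that bears flask_rim alone.

How it is judged:
By the outcome, as a careful person would: the job done as asked, in the order asked, and still so for the second after the job is handed in, with the robot touching nothing.
It also fails if it takes over 42 s, if anything falls off the work surface, if the arm or the gripper's body presses on something with over 40 N, if the wrist force passes 120 N, or if a joint passes its speed limit or range.

### The arm

A 6-joint arm with a two-finger parallel gripper is mounted at the origin on the work surface. World frame = base frame: x ahead of the robot, y to its left, z up, the work surface at z = 0. Lengths are in mm, angles in rad, forces in N, time in s.
With the tool pointing down it reaches from about 400 to 825 mm from the base axis. Payload 7 kg.
Tool frame: the origin (TCP) lies at the very end of the fingers, on their centre line; the grasp point (between the pads) lies 19 mm behind it; z points along the fingers, y is the direction in which the jaws open and shut (so a half turn about z gives the same grasp; the last joint's range is limited). The gripper opens to 88 mm and grips with 3 to 60 N. Pads are 19 mm wide; open, the fingers measure 130 mm over their backs; the gripper's body (78 mm by 193 mm) begins 47 mm behind the grasp point.
Start: joints at [-1.034, 0.359, 0.012, 0, -1.224, -0.288], TCP at [166.187, -654.2, 226.561] pointing down, gripper open.
Joint ranges: [-3.07, 3.07], [-1.43, 2.12], [-1.02, 1.25], [-3.03, 1.67], [-3.05, -0], [-3.03, 3.03]. Speed limits (rad/s): [2.39, 2.39, 3.01, 3.14, 3.14, 3.14].

### API

Orientations are given as a unit quaternion [x, y, z, w].
In Python, from plant import bot gives the robot as it stands. Calls block until the motion is done:
- bot.move_ptp(position, orientation): joint-space move of the TCP to a pose.
- bot.line_to(position, velocity=150, ori=None): straight line of the TCP; ori=None keeps the orientation; velocity is the mean speed in mm/s.
- bot.move_joints(angles): joint-space move.
- bot.move_gripper(opening, force=None): finger opening in mm; force is the grip in N (None keeps the last); returns when the fingers have stopped.
- bot.pause(seconds).
- bot.solve_ik(position, orientation): joint angles nearest the present ones, or None.
- bot.read_state(): the state.
- bot.camera(name): name is "scene" or "top" or "wrist"; returns the picture (400x640x3 uint8, red, green, blue); there is no depth.
- bot.get_calibration(name): a dict with "fx", "fy", "cx", "cy" (pixels), "distortion" ([k1, k2, p1, p2, k3] as OpenCV has them; the pictures are not rectified), "view" (4x4, takes a point from world to camera coordinates); the wrist camera has in their place "T_tool_cam" (4x4, takes a point from camera to tool coordinates, whose origin is the TCP and whose axes are the flange's). Camera axes: x right, y up, looking along -z (the intrinsics and any distortion apply to the point x, -y, -z); pixel columns grow to the right and rows downward; lengths in mm; the calibration is good to about 2 mm. A picture is of the moment at which its call begins: read the wrist's pose just before it. get_calibration takes no time and is no camera call.
A pose or a line that the arm cannot do raises bot.Unreachable and nothing moves.
- bot.close_job(): hands the job in, once; it reports no verdict.
The state is a dict: "t": time; "joint_pos": joint angles; "qvel": joint speeds; "tau": joint torques, N m; "tcp_pos": TCP position; "eef_rot": TCP orientation; "contact_force": force on the tool from outside, world axes, zero at the start; "moment": the same for the moment, N m; "width": finger opening in mm.
Only numpy, scipy, OpenCV 4.12 (cv2) and the standard library are available. Lean on these libraries where they do the work, as an engineer would, in place of code of your own. Each camera call takes 0.05 s, during which the arm holds its last target. There are 200 camera calls.

## Working session

There is one attempt and no reset: what is moved stays moved. The work goes in short steps, each a Python script; the robot and the scene stay as the last script left them, time stands still between calls to the robot, and variables do not carry over. Pictures are saved under pics/ and viewed, about 8 in all and at most 12, crops included, and the job is handed in when it is done.

```bash
mkdir -p pics; ls
python3 - <<'E'
from plant import bot
import cv2,numpy as np
for n in ("scene","top"):
    cv2.imwrite(f"pics/{n}0.png",bot.camera(n)[:,:,::-1])
for n in ("scene","top","wrist"): print(n,bot.get_calibration(n))
s=bot.read_state();print(s)
E
```

```text
pics
scene {'fx': 500.33631515754297, 'fy': 500.33631515754297, 'cx': 320.9907915187261, 'cy': 198.2159893737113, 'distortion': array([-0.06725094,  0.        ,  0.        ,  0.        ,  0.        ]), 'view': array([[ 8.64290216e-01,  5.02933670e-01, -7.75537163e-03,
        -4.63932303e+02],
       [-4.13459831e-01,  7.19141382e-01,  5.58468120e-01,
         1.50192497e+02],
       [ 2.86449630e-01, -4.79471997e-01,  8.29489731e-01,
        -1.09591501e+03],
       [ 0.00000000e+00,  0.00000000e+00,  0.00000000e+00,
         1.00000000e+00]])}
top {'fx': 362.78984094211313, 'fy': 362.78984094211313, 'cx': 320.9555444251392, 'cy': 200.05558362234737, 'distortion': array([-0.00112302,  0.        ,  0.        ,  0.        ,  0.        ]), 'view': array([[ 2.43212050e-02, -9.99671133e-01, -8.13047047e-03,
        -4.42293550e+00],
       [ 9.96749386e-01,  2.36236798e-02,  7.70232671e-02,
        -5.26530920e+02],
       [-7.68058651e-02, -9.97734012e-03,  9.96996144e-01,
        -8.27844660e+02],
       [ 0.00000000e+00,  0.00000000e+00,  0.00000000e+00,
         1.00000000e+00]])}
wr
[... 539 characters left out ...]
00e+00]])}
{'t': 0.1, 'joint_pos': array([-1.03388923e+00,  3.59283078e-01,  1.11582649e-02, -3.01406881e-04,
       -1.22409148e+00, -2.88062652e-01]), 'qvel': array([ 8.65956264e-05, -2.26045149e-03,  2.96970900e-03,  2.19940719e-03,
       -5.37038642e-04,  1.47499390e-04]), 'tau': array([-1.34162237e-03, -5.84163845e+01,  2.93748289e+01,  7.01553494e+00,
        1.01256953e-02, -5.83596693e-05]), 'tcp_pos': array([ 166.08385076, -653.80334156,  225.74186113]), 'eef_rot': array([-1.24050497e-01,  9.92275642e-01,  7.07242162e-04, -1.54808571e-04]), 'contact_force': array([1.08351763, 0.20824295, 0.16814076]), 'moment': array([0.01254467, 0.01434661, 0.00123853]), 'width': 87.5564452888094}
```

View pics/scene0.png

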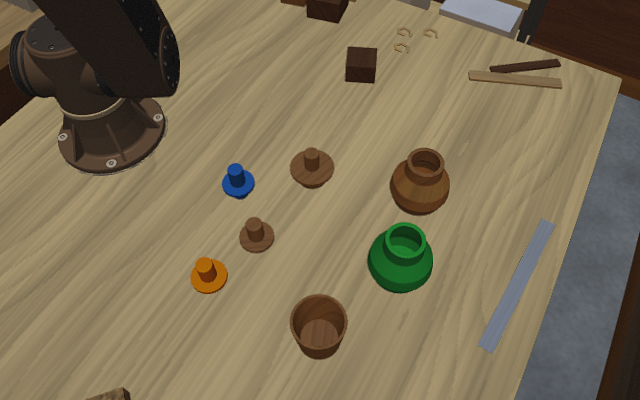

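View pics/top0.png

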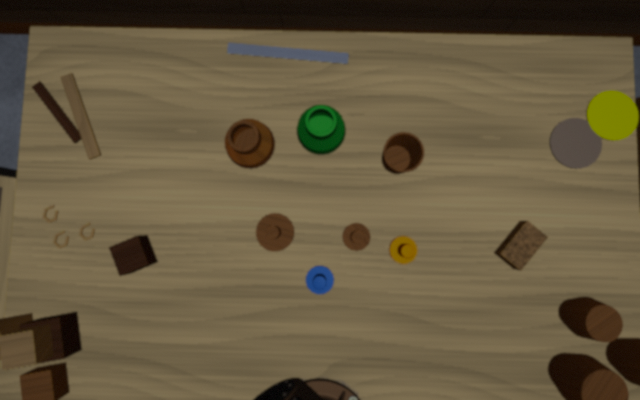

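Scene: the small stopper is at scene (256,236) / top (356,237), the flask mouth at scene (425,162) / top (245,138). The large stopper (top 275,232), green flask and cup are identified and will be left alone. Next I'll get rough positions from both views.

```bash
cat > h.py <<'E'
from plant import bot
import cv2,numpy as np
from scipy.spatial.transform import Rotation as R
def cam(n,s=None):
    c=bot.get_calibration(n); K=np.array([[c['fx'],0,c['cx']],[0,c['fy'],c['cy']],[0,0,1]])
    if n=='wrist':
        T=np.eye(4);T[:3,:3]=R.from_quat(s['eef_rot']).as_matrix();T[:3,3]=s['tcp_pos'];W=T@c['T_tool_cam']
    else: W=np.linalg.inv(c['view'])
    return K,np.array(c['distortion']),W
def plane(n,px,z,s=None):
    K,d,W=cam(n,s)
    u=cv2.undistortPoints(np.float64(px).reshape(-1,1,2),K,d).reshape(-1,2)
    r=np.c_[u[:,0],-u[:,1],-np.ones(len(u))]@W[:3,:3].T
    o=W[:3,3]; return o+r*((z-o[2])/r[:,2])[:,None]
def circ(P):
    A=np.c_[2*P[:,:2],np.ones(len(P))]; x=np.linalg.lstsq(A,(P[:,:2]**2).sum(1),rcond=None)[0]
    return x[:2],np.sqrt(x[2]+x[:2]@x[:2])
def down(yaw): # tool x axis at angle yaw in world, z down
    c,s=np.cos(yaw),np.sin(yaw)
    return R.from_matrix(np.array([[c,s,0],[s,-c,0],[0,0,-1.]])).as_quat()
E
python3 - <<'E'
from h import *
P=lambda n,p,z:plane(n,[p],z)[0].round(0)
print('stop',P('scene',(256,238),34),P('top',(356,237),36))
print('rim',P('scene',(425,161),110),P('top',(245,137),110))
for k,p in dict(big=(275,232),orange=(403,250),blue=(320,280)).items(): print(k,P('top',p,36))
print('green',P('top',(321,122),110),'cup',P('top',(406,148),85))
s=bot.read_state();print(R.from_quat(s['eef_rot']).as_matrix().round(2))
E
```

```text
stop [447. -78.  34.] [443. -74.  36.]
rim [653. 175. 110.] [650. 172. 110.]
big [450. 111.  36.]
orange [ 416. -181.   36.]
blue [344.   6.  36.]
green [686.  11. 110.] cup [ 640. -175.   85.]
[[-0.97 -0.25 -0.  ]
 [-0.25  0.97  0.  ]
 [ 0.    0.   -1.  ]]
```

Run:
```python
from h import *
q=down(np.pi)
for n,p in (('rim',(650,173,330)),('stop',(455,-76,230))):
    bot.move_ptp(p,q); bot.pause(.3)
    s=bot.read_state(); im=bot.camera('wrist')
    cv2.imwrite(f'pics/w_{n}.png',im[:,:,::-1]); np.save(f'{n}.npy',dict(s),allow_pickle=True)
    print(n,s['t'],s['tcp_pos'].round(1),s['contact_force'].round(1),s['joint_pos'].round(2))
a=[cv2.imread(f'pics/w_{n}.png') for n in('rim','stop')]
cv2.imwrite('pics/w_both.png',np.vstack([i[:300,120:520] for i in a]))
```

```text
rim 3.7667 [650.1 172.8 330. ] [ 0.1 -0.1 -0.7] [ 0.55  0.31  0.18  0.   -1.43 -2.12]
stop 5.375 [455.5 -75.6 229.9] [-0.3  0.   0.2] [ 0.26 -0.   -0.43  0.   -1.14 -1.83]
```

View pics/w_both.png

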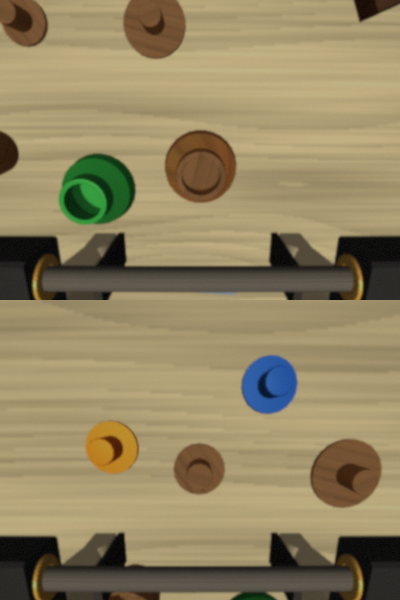

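The top half shows the flask mouth near wrist px (321,172). The bottom half shows the small stopper's flange near (319,168). I'll segment both and check the sizes.

Run:
```python
from h import *
out=[]
for n,c,z,h in (('stop',(319,168),38,32),('rim',(321,170),110,42)):
    im=cv2.imread(f'pics/w_{n}.png'); s=np.load(n+'.npy',allow_pickle=True).item()
    hsv=cv2.cvtColor(im,cv2.COLOR_BGR2HSV); lab=cv2.cvtColor(im,cv2.COLOR_BGR2LAB)
    roi=im[c[1]-h:c[1]+h,c[0]-h:c[0]+h]
    b=cv2.cvtColor(im,cv2.COLOR_BGR2LAB)[c[1]-h:c[1]+h,c[0]-h:c[0]+h]
    # wood vs bench by hue/a-channel, Otsu
    f=b[:,:,1]
    t,m=cv2.threshold(f,0,255,cv2.THRESH_BINARY+cv2.THRESH_OTSU)
    k=max(cv2.findContours(m,cv2.RETR_EXTERNAL,cv2.CHAIN_APPROX_NONE)[0],key=cv2.contourArea)
    P=plane('wrist',k.reshape(-1,2)+np.array([c[0]-h,c[1]-h]),z,s)
    o,r=circ(P); print(n,t,o.round(1),'dia',round(2*r,1),'resid',np.std(np.hypot(*(P[:,:2]-o).T)).round(2))
    v=roi.copy(); cv2.drawContours(v,[k],-1,(0,255,0),1)
    out.append(np.hstack([cv2.resize(x,(380,290),interpolation=cv2.INTER_NEAREST) for x in(cv2.convertScaleAbs(roi,alpha=1.5),v)]))
cv2.imwrite('pics/seg.png',np.vstack(out))
```

```text
stop 132.0 [443.  -72.7] dia 61.7 resid 0.37
rim 133.0 [640.6 177.6] dia 94.6 resid 0.75
```

View pics/seg.png

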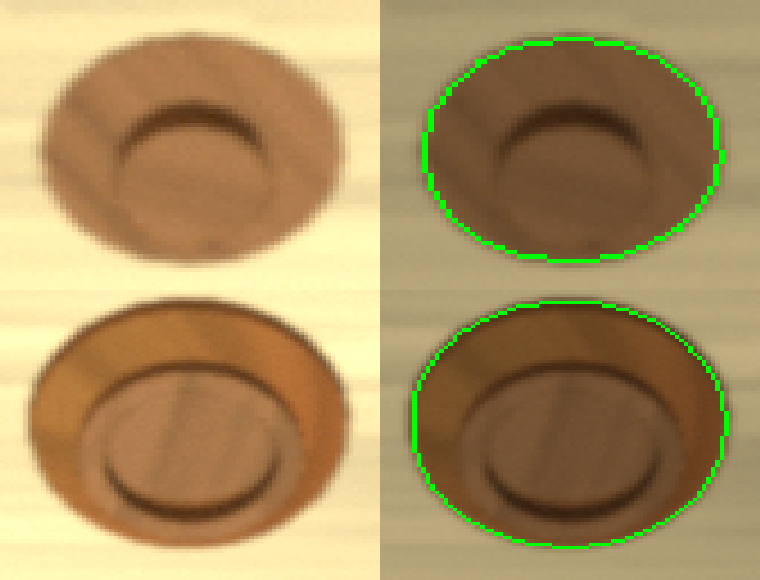

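Run:
```python
from h import *
im=cv2.imread('pics/w_rim.png'); s=np.load('rim.npy',allow_pickle=True).item()
x0,y0=279,128
roi=im[y0:y0+84,x0:x0+84]; S=cv2.cvtColor(roi,cv2.COLOR_BGR2HSV)[:,:,1].astype(int)
a=cv2.cvtColor(roi,cv2.COLOR_BGR2LAB)[:,:,1]
cm=np.uint8(a>133)*255
k=max(cv2.findContours(cm,cv2.RETR_EXTERNAL,cv2.CHAIN_APPROX_NONE)[0],key=cv2.contourArea)
full=cv2.erode(cv2.drawContours(np.zeros_like(cm),[k],-1,255,-1),np.ones((3,3)))
t,_=cv2.threshold(np.uint8(S[full>0]),0,255,cv2.THRESH_OTSU)
m=np.uint8((S<t)&(full>0))*255
m=cv2.morphologyEx(m,cv2.MORPH_OPEN,np.ones((3,3)))
k=cv2.convexHull(max(cv2.findContours(m,cv2.RETR_EXTERNAL,cv2.CHAIN_APPROX_NONE)[0],key=cv2.contourArea))
print(t,cv2.boundingRect(k))
P=plane('wrist',k.reshape(-1,2)+np.array([x0,y0]),110,s); o,r=circ(P)
print('mask',o,2*r,np.std(np.hypot(*(P[:,:2]-o).T)))
# by eye from the enlarged crop: bore edge and outer rim edge points
for nm,pts in dict(bore=[(105,155),(280,155),(193,232),(140,220),(245,220)],outer=[(82,150),(304,150),(193,246),(193,82)]).items():
    p=np.array(pts)*[84/380,84/290]+[x0,y0]-.5
    P=plane('wrist',p,110,s);o,r=circ(P);print(nm,o.round(1),2*r.round(1),P.round(1)[:,:2].tolist())
v=roi.copy();cv2.drawContours(v,[k],-1,(0,255,0),1)
cv2.imwrite('pics/rimseg.png',np.hstack([cv2.resize(x,(400,400),interpolation=0) for x in (roi,v)]))
```

```text
158.0 (17, 24, 50, 48)
mask [652.12323408 178.08636413] 66.68762184242954 0.25001791441958776
bore [652.1 178.9] 53.0 [[647.2, 152.9], [647.3, 205.0], [678.5, 179.2], [673.5, 163.1], [673.5, 194.9]]
outer [651.5 179.1] 66.4 [[645.3, 146.0], [645.3, 212.1], [684.3, 179.2], [618.9, 179.0]]
```

View pics/rimseg.png

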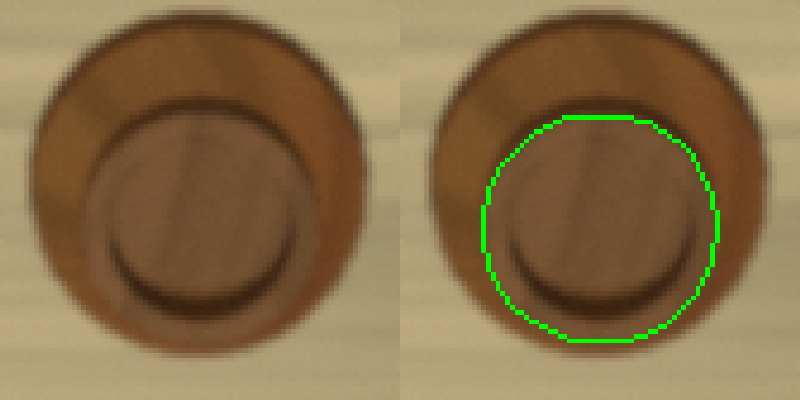

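The mask lies cleanly on the rim: centre (652.1, 178.1), diameter 66.7 against 68, and the bore fit agrees. Now I'll grasp.

Run:
```python
from h import *
bot.move_gripper(58,15)
bot.line_to((443,-72.7,110),200); bot.line_to((443,-72.7,44),80)
bot.move_gripper(20,20); s=bot.read_state(); print(s['t'],s['width'],s['contact_force'].round(1))
bot.line_to((443,-72.7,200),120); bot.line_to((652,178,200),200); bot.pause(.3)
s=bot.read_state(); print(s['t'],s['width'],s['contact_force'].round(1),s['tcp_pos'].round(1))
a=bot.camera('scene'); w=bot.camera('wrist')
cv2.imwrite('pics/hold.png',np.vstack([cv2.resize(a[60:240,340:520],(400,400)),w[100:300,120:520]])[:,:,::-1])
```

```text
8.4583 29.348027564383667 [ 0.2 -0.5  1.1]
11.9917 29.50146304204049 [ 0.2  0.4 -0.8] [652.  177.7 200.3]
```

View pics/hold.png

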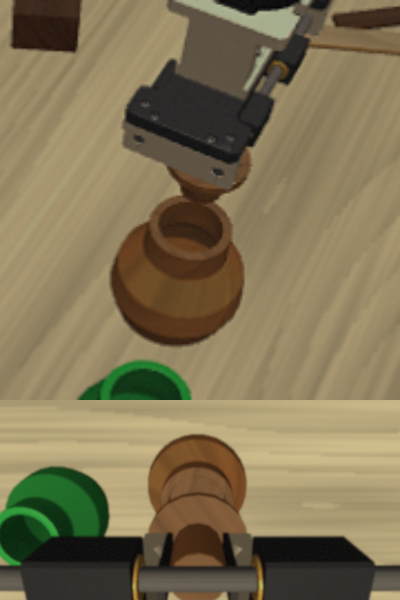

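The small stopper is held upright by its knob (width 29.5 mm) above the flask, and the flask is undisturbed. I'll lower it in steps with a force check.

Run:
```python
from h import *
bot.line_to((652,178,160),100)
for z in list(range(155,127,-3))+[127,126,125,124,123.5]:
    bot.line_to((652,178,z),40); s=bot.read_state(); f=s['contact_force']
    print(z,s['tcp_pos'].round(1),f.round(1),s['moment'].round(2),round(s['t'],2))
    if abs(f[2])>6 or np.hypot(*f[:2])>5: print('stop');break
a=bot.camera('scene'); cv2.imwrite('pics/in.png',cv2.resize(a[60:240,340:520],(500,500))[:,:,::-1])
```

```text
155 [652.  178.  155.2] [ 0.3 -0.2  0. ] [-0.01 -0.05 -0.02] 12.92
152 [651.9 178.  151.9] [-0.4  0.4 -1.1] [ 0.02  0.01 -0.02] 13.17
149 [651.8 177.9 148.7] [-0.1 -0.6 -0.2] [-0.   -0.05  0.01] 13.42
146 [651.9 177.9 145.7] [-0.1 -0.1 -0.4] [-0.06  0.03 -0.01] 13.67
143 [651.9 177.9 142.7] [ 0.2 -0.2 -1.7] [0.03 0.02 0.02] 13.92
140 [651.8 177.9 139.7] [ 0.3 -0.1 -1.4] [ 0.   -0.01  0.02] 14.17
137 [651.9 177.9 136.7] [-0.2 -0.1 -1.6] [-0.04 -0.01 -0.04] 14.42
134 [651.8 177.9 133.7] [ 0.3  0.2 -0.6] [-0.01  0.06 -0.01] 14.67
131 [651.8 177.9 130.7] [ 0.3 -0.2 -0.6] [ 0.03  0.   -0.03] 14.92
128 [651.9 177.9 127.7] [-0.4  0.  -0.6] [ 0.01  0.01 -0.06] 15.17
127 [652. 178. 127.] [-0.3 -0.5 -0.8] [-0.01 -0.01  0.  ] 15.42
126 [652. 178. 126.] [-0.1 -0.2 -0.4] [ 0.03 -0.02  0.05] 15.67
125 [651.9 178.  124.9] [-0.5 -1.5 -0.2] [-0.06 -0.02 -0.03] 15.92
124 [652.1 178.  124.1] [ 0.5 -0.4 -0.7] [ 0.02 -0.1  -0.01] 16.17
123.5 [652.2 178.1 123.9] [-0.1  0.2  2.3] [ 0.    0.25 -0.01] 16.42
```

View pics/in.png

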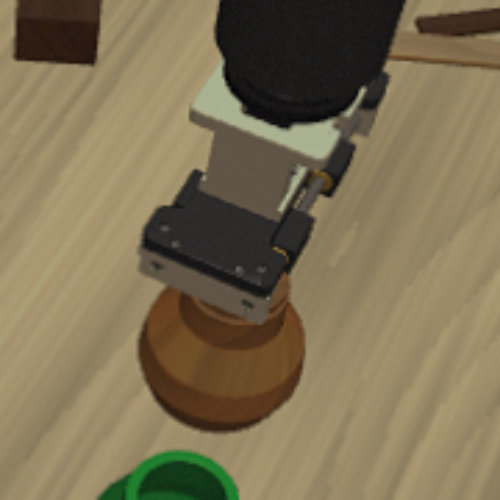

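The flange made contact at TCP z of about 124, exactly the predicted home height. I'll release slowly, retreat and check.

Run:
```python
from h import *
bot.move_gripper(56); bot.pause(.2)
bot.line_to((652,178,220),80); bot.line_to((500,0,330),250); bot.pause(.5)
s=bot.read_state(); print(s['t'],s['width'],s['contact_force'].round(1))
a=bot.camera('scene'); t=bot.camera('top')
cv2.imwrite('pics/end.png',np.vstack([cv2.resize(a[60:240,340:540],(500,300))[:,:,::-1]*1,cv2.resize(t[100:270,200:450],(500,300))[:,:,::-1]]))
```

```text
20.3917 55.899768757679674 [ 0.2 -0.1  0. ]
```

View pics/end.png

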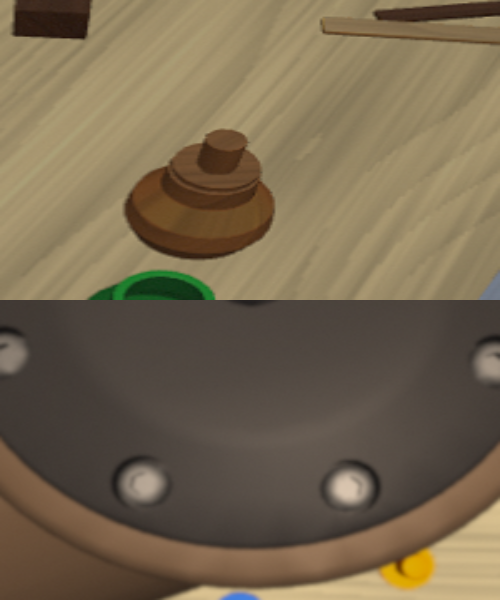

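The scene view shows the stopper upright with its flange flat on the rim and the flask upright. The arm blocks the top view.

```bash
python3 -c "
from plant import bot
bot.close_job()"
```

```text
the job is handed in; nothing more can be done
```

The flask is closed with the smaller stopper, and I handed the job in at about 20 s of the 42 s allowed. I took the stopper by its knob and lowered it into the neck. The flange met the rim at a TCP height of 123.9 mm (predicted 124), with about 2 N of contact force, and only then did I let go.

**Last checks:**
- **Seating:** the final scene picture shows the flange flat on the rim, the knob upright and the flask upright. The force reading was about 0 after the arm drew back.
- **Measurements:** the flange measured 61.7 mm across against 64 given, and the rim 66.7 mm against 68. Both are slightly small because of the mask edges, and this did not affect the fit.
- **Failed check:** the arm hid the flask in the final top picture, so only the scene camera confirms the seating.
- **Not checked:** I did not look again at the larger stopper and the cup after the moves. The planned path kept clear of both, and the force readings I took showed no collision.

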